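# Lock the tongued board into the sample deck

## Task

Draw the loose tongued board out of its low store by the pull tab at its end, and leave it lying on the worktop clear of the store. Then take it again by the rib on its top, angle its tongue under the lip of the board already fitted in the deck, and lower and press it flat until the sprung catch snaps over its far edge. Let go, and leave the things standing around where they are.

Things in the scene. Friction and masses are not known exactly. Their poses are not given: they have to be found in the camera images.
- board_centre (a point): Centre of the loose white board: 100 mm (x) by 180 mm (y) by 14 mm thick, about 0.3 kg, z up; this point is 7 mm above its underside. A tongue runs along its -x long edge, a rib stands at the middle of its top, an upright pull tab at its +y end. It starts flat on the worktop under the store, tongue edge towards the robot.
- rib (a point): Centre of the rib on the board's top, same axes as the board: 60 mm long (y), 14 mm wide (x), 30 mm high, standing on the board's top face; this point is 29 mm above the board's underside, over the board's centre. Grip across its 14 mm.
- tab (a point): Centre of the upright pull tab at the board's +y end, same axes: 44 mm wide (x), 8 mm thick (y), 30 mm high on the board's top; this point is 29 mm above the underside, 86 mm in +y of the board's centre. At the start it stands 40 to 60 mm outside the store's roof. Grip across its 8 mm.
- tongue (a point): Middle of the tip of the board's tongue, same axes: 64 mm in -x of the board's centre, 3.5 mm above the underside. The tongue is 14 mm long (x), 176 mm wide (y), 7 mm thick, its underside level with the board's underside; above it the board's long edge forms a 7 mm high shoulder at x = -50 mm.
- store_mouth (a point): Mouth of the fixed aluminium store (a roof on two side walls, its floor is the worktop): centre of the open end, 25 mm up. Its +y axis points out of the store, the way to draw the board. Roof 130 mm long (y, behind this point), 138 mm wide, underside 50 mm up, top 55 mm up; walls 6 mm beside the board and tongue.
- seat (a point): Where the centre of the board's underside must come to lie in the fixed deck, 10 mm above the worktop; the board's axes end parallel to those here. It rests on rubber pads at x = -35 to -15 and 30 to 50 mm; elsewhere, and in the groove, the base is 4 mm lower. Board plus tongue is longer than the gap from lip to rear stops: the tongue goes in first, far (+x) side raised about 25 degrees.
- deck: The fixed deck, origin on the worktop under the seat, same axes. The fitted board with the groove covers x = -100 to -51 mm, its top 24 mm above the worktop. Side cheeks, tops 18 mm above the worktop, stand at y = +-94 mm (4 mm free each side of the board); rear stops, 22 mm high, at x = +51.5 mm, y = +-70 mm; catch in the middle of the far side.
- lip (a point): Middle of the lower edge of the fitted board's overhanging lip, same axes as the seat: 51 mm in -x and 8.5 mm above it. The lip is 5.5 mm thick and overhangs a groove 15 mm deep (towards -x), 12.5 mm high, open towards +x.
- catch (a joint): Sprung catch at the far (+x) side of the seat, in m: 0 forward, grows as it is pushed back (+x) to at most 0.009; spring 1.4 N at 0, 3 N at 0.0045. The board's far edge pushes it back 2 to 4 mm on the way down; it springs forward over the board's top when that is down. Pressing 5 to 15 N down on the board near its far edge snaps it in.
- catch_nose (a point): Front lower edge of the catch's nose, 64 mm wide (y): 47.5 mm in +x of the seat and 16 mm above it when forward; its face slopes up and away at 30 degrees from upright; catch up to 34 mm above the seat.
- dish: bystander: petri dish, origin under it; leave it where it is
- vial: bystander: small vial, origin under it; leave it where it is
- vial_b: bystander: second small vial, origin under it; leave it where it is
- bottle_s: bystander: small bottle, origin under it; leave it where it is
- tape: bystander: roll of tape, origin under it; leave it where it is
- marker: bystander: marker pen, origin under it; leave it where it is
- board: The same board: this point is the centre of its underside (7 mm below point board_centre), same axes.

How it is judged (in metres and radians):
On the way, in this order (a step that is already met when the one before it is completed fails the run):
1. the board lies flat on the worktop clear of the store, let go (y of board_centre in the frame of store_mouth above 0.075 m and angle between board_centre's own z axis and vertical below 0.06 rad and height (world z) of board_centre below 0.012 m and contact force between the fingers and board below 0.05 N and linear speed of board below 0.01 m/s), for 0.2 s.
2. the tongue is under the lip while the board is still angled (x of tongue in the frame of lip between -0.016 and -0.004 m and z of tongue in the frame of lip below -0.001 m and z of tongue in the frame of seat above -0.006 m and angle between the z axis of board_centre and the z axis of seat, either way round above 0.12 rad), for 0.05 s.
At the end, for the whole second after the job is handed in: The board lies flat in the deck (underside centre within 6 mm of the seat point and less than 1.5 mm above it, within 0.025 rad of flat and 0.05 rad in yaw), its tongue 9 mm or more under the lip, the catch sprung forward over its far edge (less than 2 mm pushed back), released and at rest (distance between board and seat below 0.006 m and z of board in the frame of seat below 0.0015 m and x of tongue in the frame of lip below -0.009 m and angle between the z axis of board_centre and the z axis of seat, either way round below 0.025 rad and angle between the x axis of board_centre and the x axis of seat, either way round below 0.05 rad and value of joint catch below 0.002 m and angle between board_centre's own z axis and vertical below 0.1 rad and contact force between the fingers and board below 0.05 N and linear speed of board below 0.01 m/s); the robot touches nothing.
It fails at once if a bystander (dish, vials, bottle, tape or marker) is moved more than 30 mm (distance of any of dish, vial, vial_b, bottle_s, tape, marker from where it was at the start of the episode above 0.03 m).
It also fails if it takes over 67 s, if anything falls off the work surface, if the arm or the gripper's body presses on something with over 40 N, if the wrist force passes 120 N, or if a joint passes its speed limit or range.

## Robot

A 6-joint arm with a two-finger parallel gripper is mounted at the origin on a cart in front of the work surface, level with it; the furniture and walls round the work are solid. World frame = base frame: x ahead of the robot, y to its left, z up, the work surface at z = 0. Lengths are in mm, angles in rad, forces in N, time in s.
With the tool pointing down it reaches from about 350 to 1000 mm from the base axis. Payload 7.1 kg.
Tool frame: the origin (TCP) lies midway between the tips of the shut fingers; the grasp point (between the pads) lies 19 mm behind it (manip.tcp_to_grasp is the distance from the TCP to the grasp point, in mm); z points along the fingers, y is the line along which they close (so a half turn about z gives the same grasp; the last joint's range is limited). The gripper opens to 85 mm and grips with 20 to 120 N. Pads are 22 mm wide; open, the fingers measure 114 mm over their backs; the gripper's body (76 mm by 85 mm) begins 54 mm behind the grasp point. The pads swing forward as they close: fully open they stand 13 mm farther back than shut.
Start: joints at [1.136, 0.423, 1.63, -0, 1.089, -0.019], TCP at [252.419, 571.743, 231.319] pointing down, gripper open.
Joint ranges: [-3, 3], [-0.9, 2.11], [0.09, 2.58], [-1.31, 4.45], [0.11, 2.69], [-2.54, 2.54]. Speed limits (rad/s): [2.39, 2.39, 3.01, 3.14, 3.14, 3.14].

## Interface

Orientations are given as a unit quaternion [x, y, z, w].
In Python, from workcell import manip, effector, inverse_kinematics, readout, optics gives the robot as it stands. Calls block until the motion is done:
- manip.reach(position, orientation): joint-space move of the TCP to a pose.
- manip.line_to(position, speed=150, rot=None, until_force=None): straight line of the TCP; rot=None keeps the orientation; speed is the mean speed in mm/s. With until_force (N) it stops when the force on the tool has changed by that much, and returns True; else False.
- manip.move_joints(angles): joint-space move.
- effector.grip(opening, force=None): finger opening in mm; force is the grip in N (None keeps the last); returns when the fingers have stopped.
- manip.wait(seconds).
- inverse_kinematics(position, orientation): joint angles nearest the present ones, or None.
- readout.get_state(): the state.
- optics.read_camera(name): name is "side" or "top" or "wrist"; returns the picture (384x512x3 uint8, blue, green, red); there is no depth.
- optics.camera_model(name): a dict with "fx", "fy", "cx", "cy" (pixels), "R" (3x3) and "t" (3): a world point X has camera coordinates R X + t. Camera axes: x right, y down, z forward; pixel columns grow to the right and rows downward; lengths in mm; the calibration is good to about 2 mm. A picture is of the moment at which its call begins: read the wrist's pose just before it. camera_model takes no time and is no camera call; for the wrist camera it gives the pose at the moment of the call.
A pose or a line that the arm cannot do raises manip.MotionError and nothing moves.
- manip.finish_job(): hands the job in; it is judged then, once.
The state is a dict: "clock": time; "qpos": joint angles; "qvel": joint speeds; "tau": joint torques, N m; "tool_pos": TCP position; "tcp_rot": TCP orientation; "contact_force": force on the tool from outside, world axes, zero at the start; "torque": the same for the moment, N m; "opening": finger opening in mm; "gripper_force": force on a finger pad.
Only numpy, scipy, OpenCV 4.12 (cv2) and the standard library are available. Lean on these libraries where they do the work, as an engineer would, in place of code of your own. Each camera call takes 0.05 s, during which the arm holds its last target. There are 200 camera calls.

## Working session

There is one attempt and no reset: what is moved stays moved. The work goes in short steps, each a Python script; the robot and the scene stay as the last script left them, time stands still between calls to the robot, and variables do not carry over. Pictures are saved under pics/ and viewed, at most 10 in all, crops included, and the job is handed in when it is done.

```bash
mkdir -p pics; ls
python3 - <<'E'
from workcell import manip, effector, readout, optics
import cv2,numpy as np
for n in ("top","side"):
    cv2.imwrite(f"pics/{n}0.png",cv2.resize(optics.read_camera(n),(800,600),interpolation=cv2.INTER_CUBIC))
    m=optics.camera_model(n); print(n,{k:np.round(v,3).tolist() for k,v in m.items()})
s=readout.get_state();print(s["clock"],s["tcp_rot"],s["opening"],manip.tcp_to_grasp)
E
```

```text
pics
top {'fx': 469.341, 'fy': 469.341, 'cx': 247.343, 'cy': 187.636, 'R': [[-0.002, -1.0, -0.014], [-0.989, 0.004, -0.147], [0.147, 0.014, -0.989]], 't': [-20.525, 637.828, 1354.788]}
side {'fx': 491.974, 'fy': 491.974, 'cx': 253.552, 'cy': 192.825, 'R': [[0.885, -0.466, -0.021], [-0.186, -0.311, -0.932], [0.428, 0.828, -0.361]], 't': [-580.3, 172.253, 1156.286]}
0.1 [ 2.06397934e-01  9.78467859e-01 -7.17392296e-04 -1.64041544e-04] 85.20772810125833 18.700000000000003
```

View pics/top0.png

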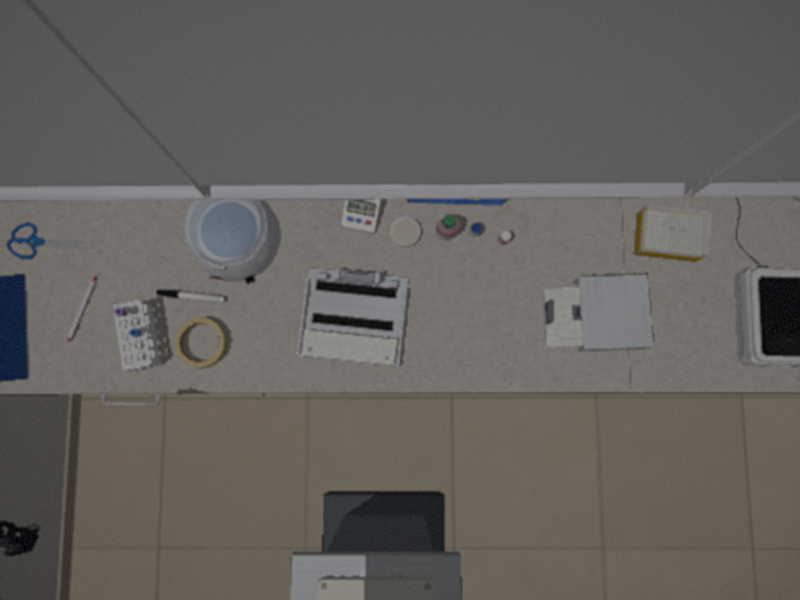

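View pics/side0.png

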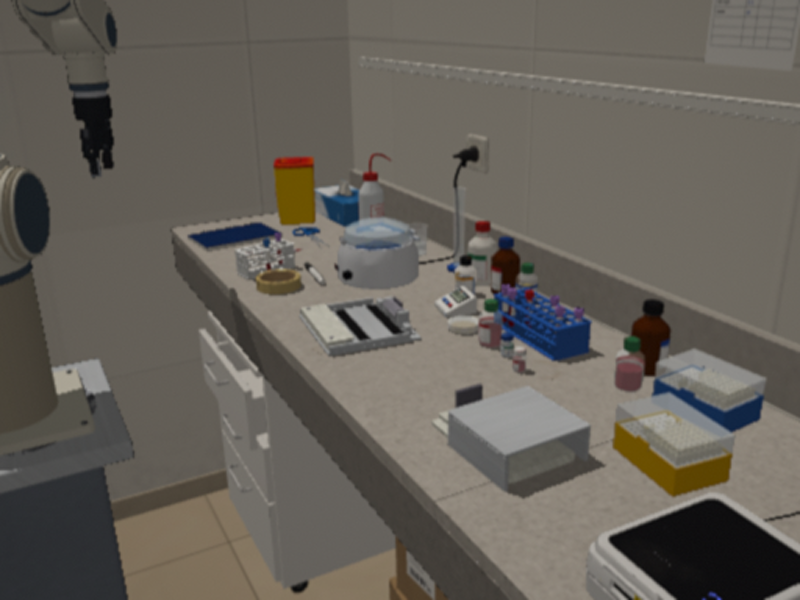

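The top view shows the store at about (615,312) with the board's end and tab at (548–580, 290–347). The deck is at about (355,318), with its fitted board nearest the robot and the catch at (360,275). I'll get coarse positions next, then closer wrist views.

```bash
cat > h.py <<'E'
from workcell import manip, effector, inverse_kinematics, readout, optics
import cv2, numpy as np
from scipy.spatial.transform import Rotation as Ro
def px2w(m,uv,z):
    R=np.array(m["R"]);t=np.array(m["t"]);c=-R.T@t
    d=R.T@np.array([(uv[0]-m["cx"])/m["fx"],(uv[1]-m["cy"])/m["fy"],1.])
    return c+d*(z-c[2])/d[2]
def w2px(m,X):
    p=np.array(m["R"])@np.array(X,float)+np.array(m["t"]); return np.array([m["fx"]*p[0]/p[2]+m["cx"],m["fy"]*p[1]/p[2]+m["cy"]])
def down(yaw,tilt=0.):
    """tool pointing down with its y (closing) axis at angle yaw in the world plane"""
    y=np.array([np.cos(yaw),np.sin(yaw),0]);z=np.array([0,0,-1.])
    return Ro.from_matrix(np.c_[np.cross(y,z),y,z])
E
python3 - <<'E'
from h import *
m=optics.camera_model("top")
for n,uv,z in [("roofFL",(580,275),55),("roofFR",(648,274),55),("roofNR",(653,348),55),("roofNL",(582,350),55),
 ("board far",(545,289),14),("board near",(548,346),14),("fit NL",(299,358),24),("fit NR",(397,365),24),("fit FL",(304,330),24),("fit FR",(401,336),24),
 ("dish",(405,231),10),("bottle",(449,226),40),("vial",(477,229),30),("vialb",(505,237),30),("tape",(201,343),10),("marker",(225,298),10)]:
    print(n,px2w(m,np.array(uv)*.64,z).round(0))
c=optics.camera_model("wrist"); R=np.array(c["R"]); s=readout.get_state(); T=Ro.from_quat(s["tcp_rot"]).as_matrix()
print("cam in tool",(T.T@(-R.T@np.array(c["t"])-s["tool_pos"])).round(1),(R@T).round(3),c["fx"],c["cx"],c["cy"])
for p in [(450,-190,330),(450,150,330)]:
    for y in (0,np.pi/2,-np.pi/2,np.pi): print(p,y,inverse_kinematics(p,down(y).as_quat()))
E
```

```text
roofFL [ 670. -391.   55.]
roofFR [ 671. -519.   55.]
roofNR [ 531. -521.   55.]
roofNL [ 527. -388.   55.]
board far [ 650. -332.   14.]
board near [ 538. -334.   14.]
fit NL [516. 146.  24.]
fit NR [502. -42.  24.]
fit FL [570. 137.  24.]
fit FR [558. -50.  24.]
dish [768. -59.  10.]
bottle [ 770. -144.   40.]
vial [ 767. -200.   30.]
vialb [ 750. -254.   30.]
tape [547. 340.  10.]
marker [635. 296.  10.]
cam in tool [  77.3    1.7 -142.6] [[ 0.001  1.    -0.001]
 [-0.952  0.001 -0.305]
 [-0.305  0.001  0.952]] 323.8003711049838 255.19172262604954 194.34257772109657
(450, -190, 330) 0 [-4.23879837e-01  1.07834473e-01  1.81799706e+00 -4.44089210e-16
  1.21576112e+00 -4.23879837e-01]
(450, -190, 330) 1.5707963267948966 [-4.23879837e-01  1.07834473e-01  1.81799706e+00 -4.44089210e-16
  1.21576112e+00 -1.99467616e+00]
(450, -190, 330) -1.5707963267948966 [-4.23879837e-01  1.07834473e-01  1.81799706e+00 -4.44089210e-16
  1.21576112e+00  1.14691649e+00]
(450, -190, 330) 3.141592653589793 None
(450, 150, 330) 0 [ 2.96660519e-01  8.39268367e-02  1.84492041e+00 -4.44089210e-16
  1.21274541e+00  2.96660519e-01]
(450, 150, 330) 1.5707963267948966 [ 2.96660519e-01  8.39268367e-02  1.84492041e+00 -4.44089210e-16
  1.21274541e+00 -1.27413581e+00]
(450, 150, 330) -1.5707963267948966 [ 2.96660519e-01  8.39268367e-02  1.84492041e+00 -4.44089210e-16
  1.21274541e+00  1.86745685e+00]
(450, 150, 330) 3.141592653589793 None
```

Run:
```python
from h import *
import pickle
out={}
for n,p in (("deck",(520,40,270)),("store",(520,-340,270))):
    manip.reach(p,down(np.pi/2).as_quat()); manip.wait(.2)
    m=optics.camera_model("wrist"); im=optics.read_camera("wrist"); out[n]=(m,im)
    cv2.imwrite(f"pics/{n}1.png",cv2.resize(im,(800,600),interpolation=cv2.INTER_CUBIC))
out["top"]=(optics.camera_model("top"),optics.read_camera("top"))
pickle.dump(out,open("v.pkl","wb")); print(readout.get_state()["clock"],readout.get_state()["contact_force"])
```

```text
4.2083 [ 1.14520426 -0.07436906  0.11501532]
```

View pics/deck1.png

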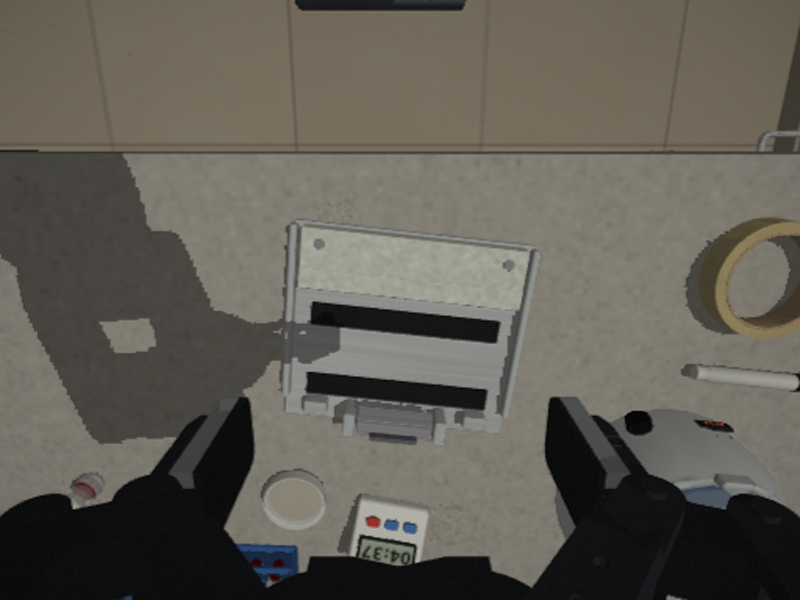

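View pics/store1.png

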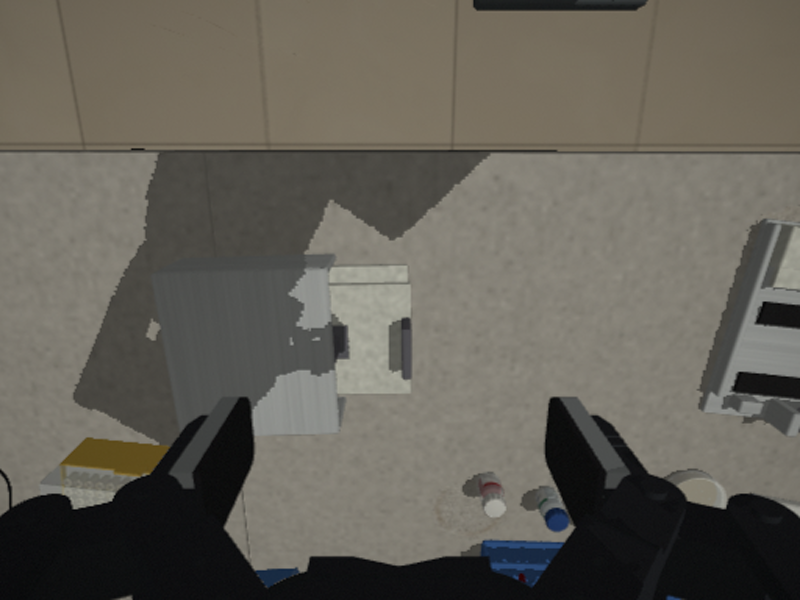

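The deck view shows the fitted board's front edge from (298,288) to (519,309), the near pad at (313,302)–(499,322)–(497,342)–(311,323) and the far pad at (308,373)–(487,388)–(486,409)–(306,394). The catch is at about (395,420). The store view shows the board's end corners at (411,284) and (411,393), the tongue corner at (408,265), the tab at (402–411, 318–379) and the roof mouth edge from (333,256) to (340,432).

```bash
cat > fit.py <<'E'
from h import *
from scipy.optimize import least_squares
def fit(m,pts,x0,scale=.64,free_L=False):
    """pts: (u,v,X,Y,Z); Y given as 'L'/'-L' uses a free half length"""
    def loc(p,L): return np.array([p[2], L if p[3]=='L' else -L if p[3]=='-L' else p[3]]),p[4]
    def f(q):
        c,s=np.cos(q[2]),np.sin(q[2]); r=[]
        for p in pts:
            xy,z=loc(p,q[3]); w=np.array([q[0]+c*xy[0]-s*xy[1],q[1]+s*xy[0]+c*xy[1],z])
            r+=list(w2px(m,w)-np.array(p[:2])*scale)
        if not free_L: r.append((q[3]-90)*1e-3)
        return np.array(r)
    o=least_squares(f,list(x0)+[80.],x_scale=[1,1,.01,1]); return o.x,o.fun
E
python3 - <<'E'
from fit import *
import pickle
v=pickle.load(open("v.pkl","rb"))
m=v["deck"][0]
pads=[(313,302,-35,'-L',10),(499,322,-35,'L',10),(497,342,-15,'L',10),(311,323,-15,'-L',10),(308,373,30,'-L',10),(487,388,30,'L',10),(486,409,50,'L',10),(306,394,50,'-L',10)]
x,r=fit(m,pads,(615,40,-.06),free_L=True);print("deck pads",x.round(3),r.round(1))
x,r=fit(m,[(298,288,-51,'-L',24),(519,309,-51,'L',24),(299,228,-100,'-L',24),(527,250,-100,'L',24)],(615,40,-.06),free_L=True);print("fitted",x.round(3),r.round(1))
m=v["store"][0]
x,r=fit(m,[(411,284,-50,90,14),(411,393,50,90,14),(408,265,-64,88,7),(411,379,22,90,44),(411,317,-22,90,44)],(594,-424,0));print("board",x.round(3),r.round(1))
for uv in ((333,256),(340,432)): print("mouth",px2w(m,np.array(uv)*.64,55).round(1))
big=lambda im,a,b,c,d,k:cv2.resize(im[b:d,a:c],None,fx=k,fy=k,interpolation=cv2.INTER_NEAREST)
A=big(v["store"][1],190,155,290,270,5);B=big(v["deck"][1],170,130,350,290,4)[:575]
cv2.imwrite("pics/c1.png",A);cv2.imwrite("pics/c2.png",B[:, :720])
E
```

```text
deck pads [ 6.13962e+02  4.51600e+01 -1.02000e-01  7.94270e+01] [-0.6 -0.   0.7 -1.  -0.5  0.2 -0.1  0.9  0.1 -0.3  0.7  0.9 -0.9  0.2
  0.7 -0.7]
fitted [ 6.14732e+02  4.49420e+01 -9.40000e-02  8.90630e+01] [-0.4  0.5 -0.8 -0.   0.4 -0.1  0.8 -0.3]
board [ 6.03193e+02 -4.17260e+02  1.00000e-02  9.00000e+01] [-0.3 -2.  -0.3 -1.2 -0.  -1.8  0.3 -1.1  0.3  5.7  0. ]
mouth [ 522.7 -384.9   55. ]
mouth [ 667.8 -384.6   55. ]
```

View pics/c1.png

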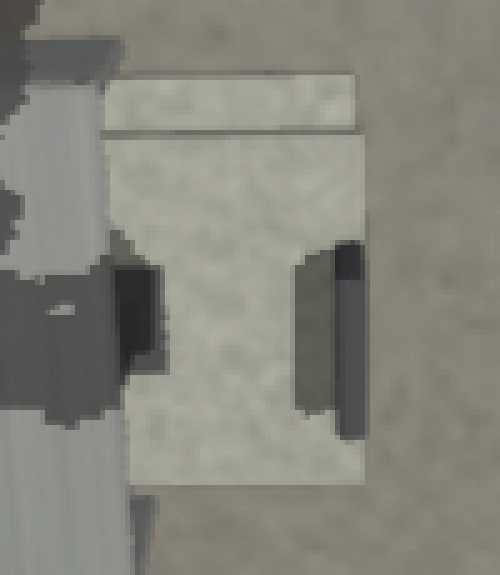

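The crop shows the tongue corner at (355,74), the shoulder at (365,133), the far corner at (365,485), and the tab's top face at u 335–367, v 280–440, with its dark near side above that.

Run:
```python
from fit import *
import pickle
v=pickle.load(open("v.pkl","rb")); m=v["store"][0]
k=lambda u,w,X,Y,Z:(190+u/5-.5,155+w/5-.5,X,Y,Z)
x,r=fit(m,[k(355,74,-64,88,7),k(365,133,-50,90,14),k(366,486,50,90,14),k(367,280,-22,90,44),k(368,440,22,90,44),k(335,280,-22,82,44),k(335,440,22,82,44)],(594,-424,0),scale=1)
print("board",x.round(3),r.round(1))
c,s=np.cos(x[2]),np.sin(x[2]);print("tab",x[0]-86*s,x[1]+86*c)
```

```text
board [ 6.05393e+02 -4.17612e+02  1.30000e-02  9.00000e+01] [ 0.1 -0.  -0.2  0.1 -0.1 -0.1  0.1 -0.4 -0.   0.4 -0.1 -0.4  0.2  0.4
  0. ]
tab 604.2882686034206 -331.61882239760456
```

View pics/c2.png

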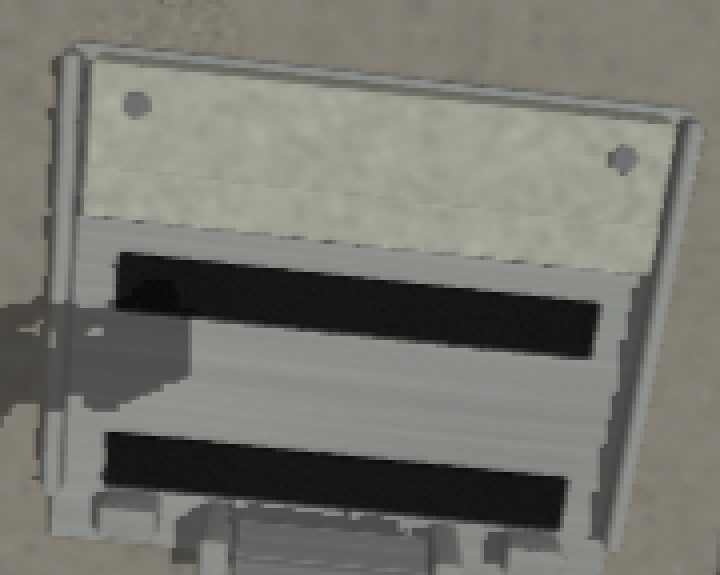

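Run:
```python
from fit import *
import pickle
v=pickle.load(open("v.pkl","rb")); m=v["deck"][0]
k=lambda u,w,X,Y,Z:(170+u/4-.5,130+w/4-.5,X,Y,Z)
pads=[k(119,252,-35,'-L',10),k(600,303,-35,'L',10),k(592,357,-15,'L',10),k(115,308,-15,'-L',10),k(104,431,30,'-L',10),k(568,479,30,'L',10),k(560,529,50,'L',10),k(103,485,50,'-L',10)]
x,r=fit(m,pads,(615,40,-.06),1,True);print("pads",x.round(3),r.round(1))
x,r=fit(m,[k(80,216,-51,'-L',24),k(643,275,-51,'L',24),k(92,58,-100,'-L',24),k(676,122,-100,'L',24)],(615,40,-.06),1,True);print("fitted",x.round(3),r.round(1))
q=down(np.pi/2+.013).as_quat()
p=np.array([604.3,-331.6,0])
effector.grip(36,30)
manip.reach(p+[0,0,90],q)
manip.line_to(p+[0,0,18.5],speed=120)
effector.grip(0,35); s=readout.get_state();print("grip",s["opening"],s["gripper_force"],s["contact_force"].round(1) if hasattr(s["contact_force"],'round') else s["contact_force"])
manip.line_to(p+[0,137,18.5],speed=90)
s=readout.get_state();print("pulled",s["opening"],s["contact_force"])
effector.grip(36); manip.wait(.4)
manip.line_to(p+[0,137,110],speed=200)
manip.reach((590,-290,230),down(0.).as_quat()); manip.wait(.2)
m=optics.camera_model("wrist"); im=optics.read_camera("wrist"); pickle.dump((m,im),open("v2.pkl","wb"))
cv2.imwrite("pics/d.png",cv2.resize(im,(800,600),interpolation=cv2.INTER_CUBIC)); print(readout.get_state()["clock"])
```

```text
pads [ 6.13257e+02  4.42020e+01 -1.10000e-01  7.97820e+01] [-0.4 -0.3  0.3 -0.2 -0.3  0.3 -0.2  0.1  0.6  0.2  0.2 -0.1 -0.2  0.2
  0.  -0.2]
fitted [ 6.13898e+02  4.36300e+01 -1.10000e-01  8.89480e+01] [ 0.5 -0.4  0.5 -0.1 -0.5  0.1 -0.5  0.3]
grip 7.719980995093278 36.2097305059433 [ 0.  -0.1  5.5]
pulled 7.305102677387543 [ 0.08949653 -2.21703107  7.95738336]
11.2667
```

View pics/d.png

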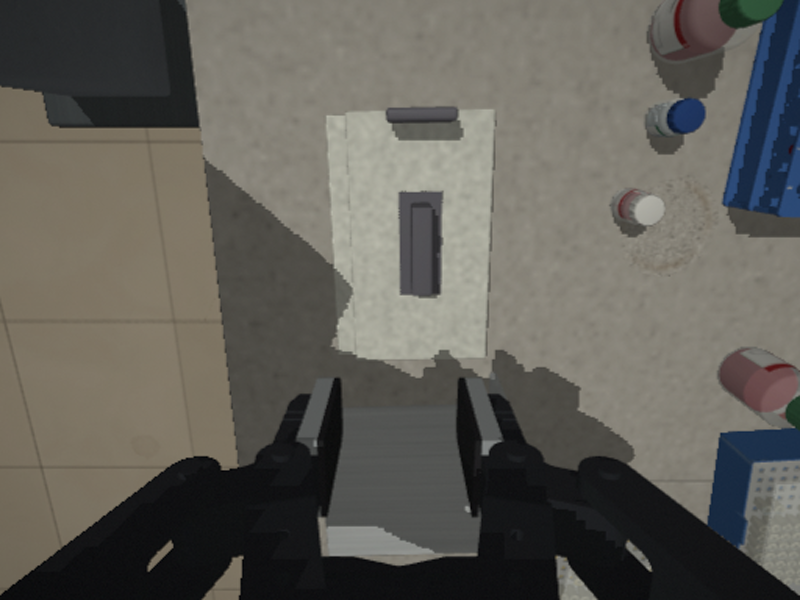

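The board is out and flat. Its corners are at (495,110), (487,357), (347,114) and (352,358), the tongue corner is at (328,116), and the rib top is at u 411–435, v 203–295 on a low foot.

Run:
```python
from fit import *
import pickle
m,im=pickle.load(open("v2.pkl","rb"))
x,r=fit(m,[(495,110,50,90,14),(487,357,50,-90,14),(347,114,-50,90,14),(352,358,-50,-90,14),(328,116,-64,88,7)],(604,-280,0));print("board",x.round(3),r.round(1))
c,s=np.cos(x[2]),np.sin(x[2])
for X,Y in ((-7,-30),(-7,30),(7,-30),(7,30)): print((w2px(m,(x[0]+c*X-s*Y,x[1]+s*X+c*Y,44))/.64).round(0))
print("tongue..mouth y rel",x[1]+384.7)
```

```text
board [ 6.07062e+02 -2.80410e+02  1.10000e-02  9.00000e+01] [ 1.2 -0.2 -1.2  1.7 -0.8 -1.8  2.1  1.7 -1.1 -0.6  0. ]
[412. 297.]
[412. 208.]
[433. 297.]
[434. 208.]
tongue..mouth y rel 104.29003743051226
```

```bash
cat >> h.py <<'E'
SEAT=np.array([613.6,43.9,10.]); YAW=-0.110; H=20.
def pose(xt,zt,deg,dy=0.,off=np.zeros(3)):
    """TCP pose that puts the tongue tip's lower corner at (xt,zt) in the seat frame, far side raised by deg"""
    S=Ro.from_euler('z',YAW); T=Ro.from_euler('y',-deg,degrees=True)
    p=np.array([xt,dy,zt])+T.apply([64,0,H])
    return SEAT+S.apply(p)+off, (S*T*down(0.)).as_quat()
E
python3 - <<'E'
from h import *
for a in ((-44,50,25),(-44,-2,25),(-58,-2,25),(-64,0,0)):
    p,q=pose(*a); print(a,p.round(1),inverse_kinematics(p,q))
effector.grip(44,60)
q=down(.011).as_quat(); b=np.array([606.5,-280.5,0])
manip.reach(b+[0,0,90],q); manip.line_to(b+[0,0,20],speed=120,until_force=15)
print(readout.get_state()["tool_pos"],readout.get_state()["contact_force"])
effector.grip(0,60); s=readout.get_state(); print("grip",s["opening"],s["gripper_force"],s["tool_pos"],s["contact_force"])
manip.line_to(b+[0,0,110],speed=150)
p,q=pose(-44,50,25); manip.reach(p,q); manip.wait(.3)
s=readout.get_state(); print(s["clock"],s["contact_force"],s["torque"],s["opening"],s["tool_pos"],p)
im=optics.read_camera("side"); cv2.imwrite("pics/e.png",cv2.resize(im[120:270,150:350],(800,600),interpolation=cv2.INTER_CUBIC))
E
```

```text
(-44, 50, 25) [619.1  43.3 105.2] [ 0.09169876  0.48595959  2.0031061  -0.36536612  0.23923854  0.53906952]
(-44, -2, 25) [619.1  43.3  53.2] [ 0.09169876  0.58695534  2.01209402 -0.64154102  0.14195426  0.81994327]
(-58, -2, 25) [605.2  44.8  53.2] [ 0.09751547  0.57610489  2.04161792 -0.74043232  0.12943139  0.92480417]
(-64, 0, 0) [613.6  43.9  30. ] [ 5.20777789e-02  6.85241512e-01  1.74302752e+00 -4.44089210e-16
  7.13323617e-01  1.62077779e-01]
[ 607.02659989 -280.79302054   20.63377255] [-0.68355378 -0.39168118  0.32696342]
grip 12.524503471847762 60.28988242149353 [ 607.19540002 -280.84406692   21.13272306] [-0.38131178  1.10177692  5.98491359]
15.5333 [-0.18086977  0.29835063 -1.78000626] [-0.02190076  0.33954883  0.01353574] 12.60236339830678 [619.44747612  42.49750784 105.17669303] [619.11778142  43.29058408 105.17372449]
```

View pics/e.png

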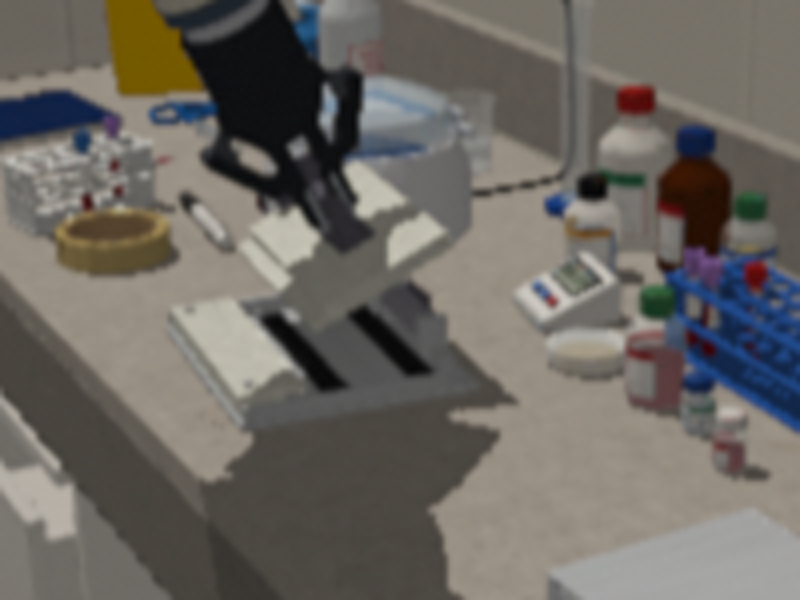

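The board is held firmly, tongue low and far side raised, above the deck.

```bash
sed -i 's/H=20\./H=21./' h.py
python3 - <<'E'
from h import *
def st(n):
    s=readout.get_state(); p=np.array(s["tool_pos"]); print(n,round(s["clock"],2),p.round(1),np.round(s["contact_force"],1),round(s["opening"],1))
def go(n,a,speed,uf=None):
    p,q=pose(*a); r=manip.line_to(p,speed=speed,rot=q,until_force=uf); st((n,r,p.round(1))); return r
ok=not go("down",(-44,-2.5,25),100,10)
ok=ok and not go("in",(-54,-2.5,25),40,10)
ok=ok and not go("rot",(-56,-2.5,20),40,10)
if ok:
    go("push",(-64,-2.5,20),25,6)
E
```

```text
('down', False, array([618.7,  43.3,  53.6])) 16.25 [618.8  43.3  53.6] [ 0.3  1.  -2.4] 12.5
('in', False, array([608.8,  44.4,  53.6])) 16.65 [609.1  44.5  54.2] [-0.1  0.6 -2.1] 12.8
('rot', False, array([610.6,  44.2,  49.1])) 17.25 [610.7  44.1  49.2] [-0.8  0.2 -1.6] 12.8
('push', True, array([602.6,  45.1,  49.1])) 17.54 [605.8  45.   49.5] [ 2.3  0.2 -0.4] 12.5
```

Run:
```python
from h import *
def st(n):
    s=readout.get_state(); p=np.array(s["tool_pos"]); print(n,round(s["clock"],2),p.round(1),np.round(s["contact_force"],1),np.round(s["torque"],1),round(s["opening"],1))
manip.wait(.1)
for xt,zt,d in ((-58.9,-2.5,19),(-59.6,-2.5,15),(-61.2,-2.3,10),(-62.3,-1.8,6),(-62.7,-1.2,4.5)):
    p,q=pose(xt-.7,zt,d); r=manip.line_to(p,speed=25,rot=q,until_force=12); st((d,r,p.round(1)))
    if r: break
im=optics.read_camera("side"); cv2.imwrite("pics/f.png",cv2.resize(im[150:260,180:327],(800,600),interpolation=cv2.INTER_CUBIC))
```

```text
(19, False, array([607.7,  44.6,  48.2])) 17.89 [607.2  44.5  47.8] [-0.7 -0.  -1.9] [0.  0.3 0. ] 12.8
(15, False, array([609.7,  44.3,  44.3])) 18.22 [609.2  44.1  43.9] [-0.6  0.6 -2.8] [0.1 0.3 0. ] 12.9
(10, False, array([611.1,  44.2,  39.5])) 18.57 [609.9  44.   38.9] [-1.9  0.   1.5] [0.1 0.3 0. ] 12.8
(6, False, array([612.1,  44.1,  35.8])) 18.87 [610.8  43.9  35. ] [ 1.9 -0.3 -1.2] [-0.1 -0.3 -0. ] 12.8
(4.5, False, array([612.4,  44. ,  34.8])) 19.12 [611.2  44.   34.3] [-1.2 -0.3 -0.9] [-0.   0.3 -0. ] 12.7
```

View pics/f.png

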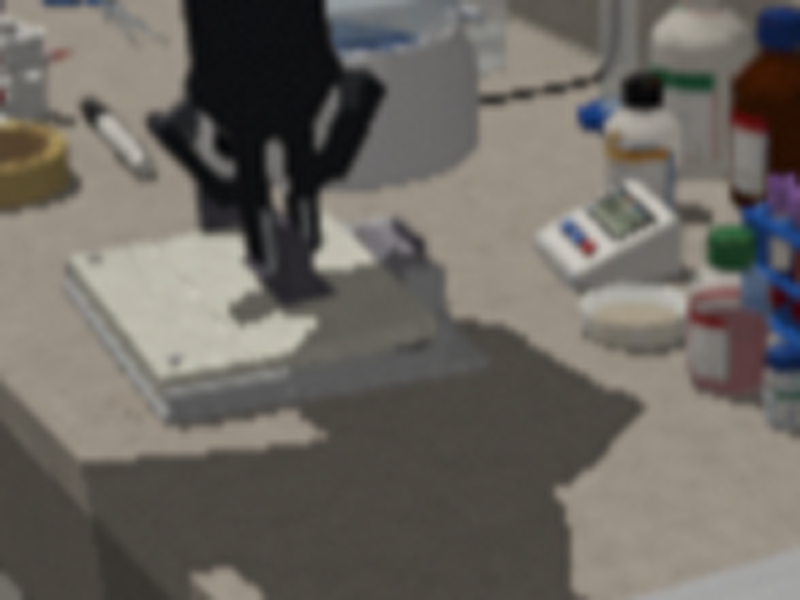

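The board lies low in the deck with its tongue side level with the fitted board, and no forces show. I'll release it and press the far edge.

Run:
```python
from h import *
def st(n):
    s=readout.get_state(); p=np.array(s["tool_pos"]); print(n,round(s["clock"],2),p.round(1),np.round(s["contact_force"],1),round(s["opening"],1))
effector.grip(44); st("open")
p,q=pose(-63.4,-1.2,4.5); manip.line_to(p+[0,0,45],speed=120)
effector.grip(0,40)
S=Ro.from_euler('z',YAW); t=SEAT+S.apply([29,0,0]); q=(S*down(0.)).as_quat()
manip.line_to([t[0],t[1],75],speed=120,rot=q); manip.line_to([t[0],t[1],40],speed=100,until_force=10); st("near")
for z,f in ((24,16),(19,16)):
    r=manip.line_to([t[0],t[1],z],speed=20,until_force=f); st((z,r))
    if r: break
manip.wait(.2); st("press")
manip.line_to([t[0],t[1],130],speed=120)
manip.reach((520,40,270),down(np.pi/2).as_quat()); manip.wait(.2)
im=optics.read_camera("wrist"); import pickle; pickle.dump((optics.camera_model("wrist"),im),open("v3.pkl","wb"))
A=cv2.resize(im[130:290,170:370],(800,600)); cv2.imwrite("pics/g.png",A); st("end")
```

```text
open 19.57 [612.7  44.1  35. ] [ 0.8 -1.  -1.1] 44.1
near 21.5 [641.8  40.8  39.4] [-0. -0.  0.] 0.2
(24, False) 22.45 [642.3  40.7  24.1] [-0.7  0.4  3.8] 0.1
(19, True) 22.66 [642.2  40.7  24.1] [-2.8 -0.   7. ] 0.0
press 22.86 [642.3  40.7  24.1] [-1.8 -0.1  5.9] 0.0
end 25.63 [520.1  40.  269.7] [ 0.7  0.1 -0.2] -0.1
```

View pics/g.png

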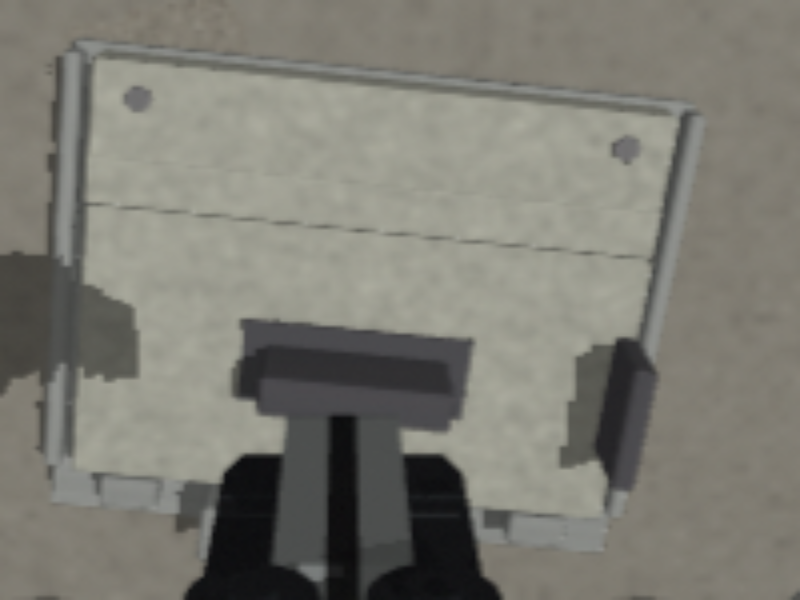

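The board is flush with the fitted board, with only a thin seam. The catch is hidden by the fingers. I'll check it by touch: if it has latched, contact should start at the seated height of 24 mm. I'll also press once more, firmly.

Run:
```python
from h import *
def st(n):
    s=readout.get_state(); p=np.array(s["tool_pos"]); print(n,round(s["clock"],2),p.round(2),np.round(s["contact_force"],1))
S=Ro.from_euler('z',YAW); q=(S*down(0.)).as_quat(); t=SEAT+S.apply([31,0,0])
manip.reach([t[0],t[1],90],q); manip.line_to([t[0],t[1],33],speed=100); manip.wait(.2); st("above")
r=manip.line_to([t[0],t[1],20],speed=12,until_force=4); st(("touch",r))
for z in (23.5,23,22.5,22,21.5,21):
    manip.line_to([t[0],t[1],z],speed=10); manip.wait(.15); st(z)
    if readout.get_state()["contact_force"][2]>13: break
manip.line_to([t[0],t[1],33],speed=60); manip.wait(.2)
r=manip.line_to([t[0],t[1],20],speed=8,until_force=3); st(("touch again",r))
manip.line_to([t[0],t[1],130],speed=120)
```

```text
above 28.03 [644.97  40.53  33.77] [0.6 0.7 0. ]
('touch', True) 28.77 [644.36  40.48  24.1 ] [ 0.2 -0.9  5.2]
23.5 29.18 [644.39  40.48  24.08] [-2.5  0.   7.3]
23 29.57 [644.39  40.51  24.08] [-4.7 -0.4 11.3]
22.5 29.98 [644.42  40.49  24.06] [-5.7  0.  15.5]
('touch again', True) 31.57 [644.42  40.5   24.11] [-1.1 -1.   5. ]
```

Run:
```python
from h import *
import pickle
m0,a=pickle.load(open("v.pkl","rb"))["deck"]
effector.grip(85); manip.reach((520,40,270),down(np.pi/2).as_quat()); manip.wait(.4)
m=optics.camera_model("wrist"); b=optics.read_camera("wrist")
print(w2px(m,(660,40,40))-w2px(m0,(660,40,40)), w2px(m,(663,40,40))-w2px(m,(660,40,40)))
g=lambda i:cv2.cvtColor(i,cv2.COLOR_BGR2GRAY).astype(np.float32)
for n,(x0,y0,x1,y1) in {"catch":(234,262,274,284),"stopR":(300,262,318,276),"dish":(166,298,210,340)}.items():
    r=cv2.matchTemplate(g(b)[y0-8:y1+8,x0-8:x1+8],g(a)[y0:y1,x0:x1],cv2.TM_CCOEFF_NORMED); _,v,_,l=cv2.minMaxLoc(r)
    print(n,round(v,2),np.array(l)-8)
s=readout.get_state();print(s["clock"],np.round(s["contact_force"],1))
```

```text
[0.54690166 0.06338454] [7.71053532e-04 2.03867003e+00]
catch 0.91 [0 0]
stopR 0.61 [-8  4]
dish 0.96 [1 0]
35.3333 [ 0.5 -0.8  0.3]
```

The catch is back at its original forward position (0 px shift), the board is flat, and the dish hasn't moved. I'm handing the job in.

```bash
python3 -c "
from workcell import manip
print(manip.finish_job())"
```

```text
the job is handed in; nothing more can be done
None
```

I handed in the job with the board flat in the deck, its tongue under the lip, the gripper clear, and the catch (checked by touch and camera) forward over its far edge; the judge's result wasn't shown.

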